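Lay a guest's espresso tray

TASK

Lay the wooden tray for a guest's espresso: the oblong saucer in its seat at the front right, the upright espresso cup on it with its foot inside the saucer's ring and its handle pointing to the right end of the tray, the water glass standing in the round seat to the left of the saucer with the teaspoon laid flat across the middle of its rim, and the white table card standing in the long seat behind them. Set the saucer, cup and glass down gently without dropping them, let go of everything, and leave the cocoa shaker, the upside-down cup and the jigger where they are.

Things in the scene. Friction and masses are not known exactly. Their poses are not given: they have to be found in the camera images.
- tray: Fixed wooden tray, 186 (x) by 266 (y) mm, rim 19 mm high, brass handles at both ends to z 35. Origin: centre of underside; x to its back (away from the robot), y to its left. Board top z 13 mm; three seats cut 4 mm deep (floor z 9): oblong for the saucer, 64 by 120 at x -36, y -56 (front right); round for the glass, 66 across, at x -30, y +74; long for the card, 55 by 116, at x +52, y 0 (back).
- saucer: Loose oblong blue porcelain saucer, 62 (x) by 120 (y) mm, edge 16 mm high, 0.18 kg; same when turned half round. Origin: centre of underside. Stands on a foot 48 by 104 mm, 5 mm high; the slab above it (z 5 to 16) has plain long sides, to be gripped across x (62 mm). A raised ring in the middle (top z 18, 48 mm inside) takes the cup's foot, which then stands at z 14.
- cup: Loose cream espresso cup, right way up, 55 mm high, 0.13 kg. Origin: at its underside, between bowl and handle: the bowl's axis is at x 0, y +11.5 mm in the cup's frame. Bowl 59 mm across at the rim, about 56 at z 40; foot 42 across. The handle points along -y and ends at y -42 mm. Grip the bowl across x.
- glass: Loose small clear water glass, empty, 72 mm high, 62 mm across the rim, 54 at z 20, 50 at the foot, wall 3 mm, 0.15 kg. Origin: centre of underside.
- spoon: Loose steel teaspoon, 130 mm along its x, 26 mm wide at its bowl, 11 mm high, 0.02 kg, lying flat. Origin: middle of its length, at its underside. Its bowl is at the +x end. Grip it across y at its middle, where the fingers stop about 19 mm apart; its underside is level enough to lie steady across a rim.
- card: Loose white folded table card standing like a tent, 39 (x) by 100 (y) mm at its foot, 64 mm high, ridge along its y, alike from both sides, 0.03 kg. Origin: centre of underside. Two stiff panels lean together, so it narrows evenly from foot to ridge: 32 mm thick at z 12. Grip it low across x.
- shaker: Bystander, loose: steel cocoa shaker with a domed lid, 62 mm across, 95 mm high. Origin: centre of underside.
- upturned_cup: Bystander, loose: another espresso cup, upside down, 59 by 83 by 55 mm. Origin: centre of its footprint.
- jigger: Bystander, loose: steel double-ended jigger, 44 mm across, 75 mm high. Origin: centre of underside.
There are look-alikes about, which are no part of the job. Leave any purple or red look-alike of the cup alone.

How it is judged:
At the end, for the whole second after the job is handed in: Saucer (lengthwise), glass and card flat on the floors of their seats, within 12 mm; cup upright in the saucer's ring (6 mm), handle to the tray's right end (0.45 rad); spoon level (0.2 rad) on the glass's rim, its middle within 18 mm of the glass's axis; all released and at rest (x of saucer in the frame of tray between -0.048 and -0.024 m and y of saucer in the frame of tray between -0.068 and -0.044 m and z of saucer in the frame of tray between 0.0065 and 0.0115 m and angle between each of saucer, glass, card's own z axis and vertical below 0.07 rad and angle between the y axis of saucer and the y axis of tray, either way round below 0.3 rad and z of cup in the frame of saucer between 0.0115 and 0.0165 m and x of saucer in the frame of cup between -0.006 and 0.006 m and y of saucer in the frame of cup between 0.0055 and 0.0175 m and angle between cup's own z axis and vertical below 0.08 rad and angle between the y axis of cup and the y axis of tray, either way round below 0.45 rad and y of tray in the frame of cup above 0.03 m and x of glass in the frame of tray between -0.042 and -0.018 m and y of glass in the frame of tray between 0.062 and 0.086 m and z of glass in the frame of tray between 0.0065 and 0.0115 m and x of card in the frame of tray between 0.04 and 0.064 m and y of card in the frame of tray between -0.012 and 0.012 m and z of card in the frame of tray between 0.0065 and 0.0115 m and z of spoon in the frame of glass between 0.066 and 0.078 m and horizontal distance between spoon and glass below 0.018 m and angle between spoon's own z axis and vertical below 0.2 rad and linear speed of each of saucer, cup, glass, spoon, card below 0.02 m/s); the robot touches nothing.
It fails at once if the cocoa shaker is shifted by more than 2 cm (distance of shaker from where it was at the start of the episode above 0.02 m).
It fails at once if the upturned cup is shifted by more than 2 cm (distance of upturned_cup from where it was at the start of the episode above 0.02 m).
It fails at once if the jigger is shifted by more than 2 cm (distance of jigger from where it was at the start of the episode above 0.02 m).
It fails at once if the saucer, cup or glass is dropped (falls free by more than about 1 cm) ((contact force between the fingers and saucer below 0.05 N and linear speed of saucer above 0.45 m/s) or (contact force between the fingers and cup below 0.05 N and linear speed of cup above 0.45 m/s) or (contact force between the fingers and glass below 0.05 N and linear speed of glass above 0.45 m/s)).
It also fails if it takes over 128 s, if anything falls off the work surface, if the arm or the gripper's body presses on something with over 40 N, if the wrist force passes 120 N, or if a joint passes its speed limit or range.

ROBOT

A 6-joint arm with a two-finger parallel gripper is mounted at the origin on a cart in front of the work surface, level with it; the furniture and walls round the work are solid. World frame = base frame: x ahead of the robot, y to its left, z up, the work surface at z = 0. Lengths are in m, angles in rad, forces in N, time in s.
With the tool pointing down it reaches from about 0.35 to 0.85 m from the base axis. Payload 8.1 kg.
Tool frame: the origin (TCP) lies midway between the tips of the shut fingers; the grasp point (between the pads) lies 19 mm behind it (robot.grip_point_offset is the distance from the TCP to the grasp point, in m); z points along the fingers, y is the line along which they close (so a half turn about z gives the same grasp; the last joint's range is limited). The gripper opens to 93 mm and grips with 3 to 60 N. Pads are 15 mm wide; open, the fingers measure 128 mm over their backs; the gripper's body (75 mm by 188 mm) begins 65 mm behind the grasp point.
Start: joints at [1.132, 0.13, 1.488, -0, 1.523, -0.085], TCP at [0.208, 0.563, 0.196] pointing down, gripper open.
Joint ranges: [-2.96, 2.96], [-0.89, 2.26], [0.02, 2.5], [-1.34, 4.48], [0, 2.73], [-2.66, 2.66]. Speed limits (rad/s): [2.39, 2.39, 2.79, 3.14, 3.14, 3.14].

INTERFACE

Orientations are given as a rotation vector (axis times angle).
In Python, from plant import robot, read_camera, job gives the robot as it stands.
- The arm moves only by the shell command python3 -m inch 'ROWS' [FORCE]. ROWS is JSON, one flat list of numbers, 5 for each row, row after row: the shift along the world's x, y, z in mm, then the turn about the world's z in degrees, then the opening in per cent of the stroke, from 0 (shut) to 100 (fully open). In form: [dx, dy, dz, yaw, hand, dx, dy, dz, yaw, hand, ...]. A call has 1 to 10 rows; each row is the pose to reach, as a shift and turn from the pose commanded when the call began; what a row does not reach only later rows make up. A row lasts 1/12 s, in which the tool goes at most 41.7 mm and 7.16 degrees, less where a joint would pass 70% of its speed; a pose out of reach is approached as far as the arm can. A call with a gripper value outside its range is refused whole. The fingers move at their own pace and stop on an object; FORCE is the grip in N (left out, the last holds). Time passes only in rows, so rows that repeat a pose let the fingers close. It gives the time, the measured TCP pose, the force, the opening and the grip force at its end, in the units of the state.
- robot.read_state(): the state, without advancing time (a new reading comes with each control period).
- read_camera(name): name is "scene" or "top" or "wrist"; returns a dict with "image" (420x560x3 uint8, blue, green, red), "K" (3x3 intrinsics, pixels), "extrinsics" (4x4, takes a point from world to camera coordinates); the wrist camera has in their place "mount" (4x4, takes a point from camera to tool coordinates, whose origin is the TCP and whose axes are the flange's). Camera axes: x right, y down, z forward; pixel columns grow to the right and rows downward; lengths in m; the calibration is good to about 2 mm. The wrist camera is an equidistant fisheye: a pixel r from the principal point sees the ray r / f radians off the axis. A picture is of the moment at which its call begins: read the wrist's pose just before it. There is no depth.
- job.close_job(): hands the job in; it is judged then, once.
The state is a dict: "t": time; "q": joint angles; "dq": joint speeds; "joint_torque": joint torques, N m; "tool_pos": TCP position; "orientation": TCP orientation; "force": force on the tool from outside, world axes, zero at the start; "wrist_torque": the same for the moment, N m; "opening": finger opening in m; "gripper_force": force on a finger pad.
Only numpy, scipy, OpenCV 4.12 (cv2) and the standard library are available. Lean on these libraries where they do the work, as an engineer would, in place of code of your own. Each camera call takes 0.05 s, during which the arm holds its last target. There are 200 camera calls.

## Working session

There is one attempt and no reset: what is moved stays moved. The work goes in short steps, Python scripts to look and compute and a shell command to move; the robot and the scene stay as the last step left them, time stands still between calls to the robot, and variables do not carry over. Pictures are saved under pics/ and viewed, at most 14 in all, crops included, and the job is handed in when it is done.

```bash
ls; mkdir -p pics; python3 - <<'E'
from plant import robot, read_camera
import cv2
s=robot.read_state();print(s['t'],s['tool_pos'],s['orientation'],s['opening'],robot.grip_point_offset)
for n in ['top','scene']:
    c=read_camera(n);cv2.imwrite(f'pics/{n}0.png',c['image']);print(n,c['K'].tolist(),c['extrinsics'].tolist())
E
```

```text
pics
0.0 [0.20760212 0.56229881 0.19497871] [-5.52789513e-01 -3.09208525e+00  2.79431891e-03] 0.09267236682583659 0.0188
top [[459.6254336742265, 0.0, 281.2042966109909], [0.0, 459.6254336742265, 212.2001784571559], [0.0, 0.0, 1.0]] [[0.00482961488117612, -0.9999502488999813, -0.008727802986149946, -0.06373411518784836], [-0.9938832157286609, -0.003836980631565918, -0.11036952057741786, 0.6168565053060369], [0.11033054116134663, 0.00920745917712991, -0.9938523000841453, 1.473516039444518], [0.0, 0.0, 0.0, 1.0]]
scene [[403.64883410129795, 0.0, 284.6848835027244], [0.0, 403.64883410129795, 207.7186822852979], [0.0, 0.0, 1.0]] [[0.861212449457877, -0.5082389752701237, -0.002502182075316497, -0.5473785274667133], [-0.2871034144520427, -0.48242335881986903, -0.8275501992477163, 0.16674223666630134], [0.41938615416909303, 0.7134149191608841, -0.5613861476826156, 0.8905981140082834], [0.0, 0.0, 0.0, 1.0]]
```

View pics/top0.png

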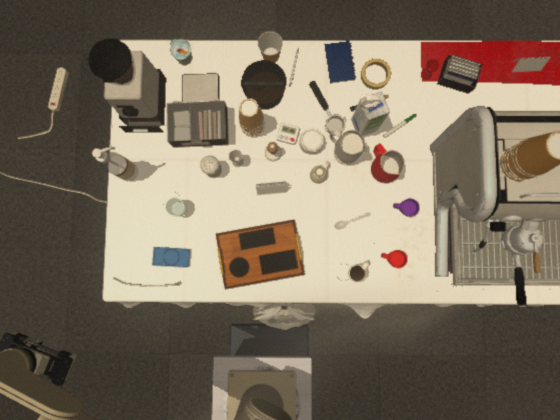

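View pics/scene0.png

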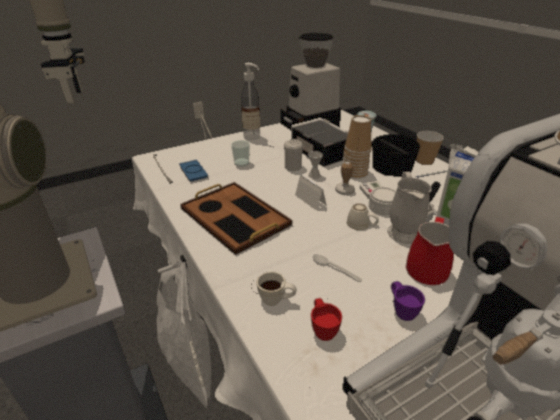

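The top view shows the tray at (260,254), saucer (171,257), glass (177,207), card (272,187), spoon (352,220) and cream cup (358,272). Things that could be mistaken for the cup are red (396,259), purple (407,208), the upside-down cup (318,173) and the floral cup (180,48). The paper cup (270,45) could pass for the glass, the blue napkin (340,62) for the saucer, and the stick at (294,67) for the spoon. I'll check my choices in one close crop.

```bash
python3 - <<'E'
import cv2,numpy as np
t=cv2.imread('pics/top0.png');s=cv2.imread('pics/scene0.png')
a=cv2.resize(t[155:300,140:380],(800,483),interpolation=cv2.INTER_CUBIC)[:,:]
a=cv2.resize(t[160:300,140:300],(400,350),interpolation=cv2.INTER_CUBIC)
b=cv2.resize(t[160:300,300:420],(400,467),interpolation=cv2.INTER_CUBIC)[:350+117]
im=np.zeros((600,800,3),np.uint8);im[:350,:400]=a;im[:467,400:]=b
im[350:600,:400]=cv2.resize(s[250:325,230:350],(400,250),interpolation=cv2.INTER_CUBIC)
im[467:,400:]=cv2.resize(s[180:213+7,280:400],(400,133),interpolation=cv2.INTER_CUBIC)
cv2.imwrite('pics/crop1.png',im)
E
```

```text
(no output)
```

View pics/crop1.png

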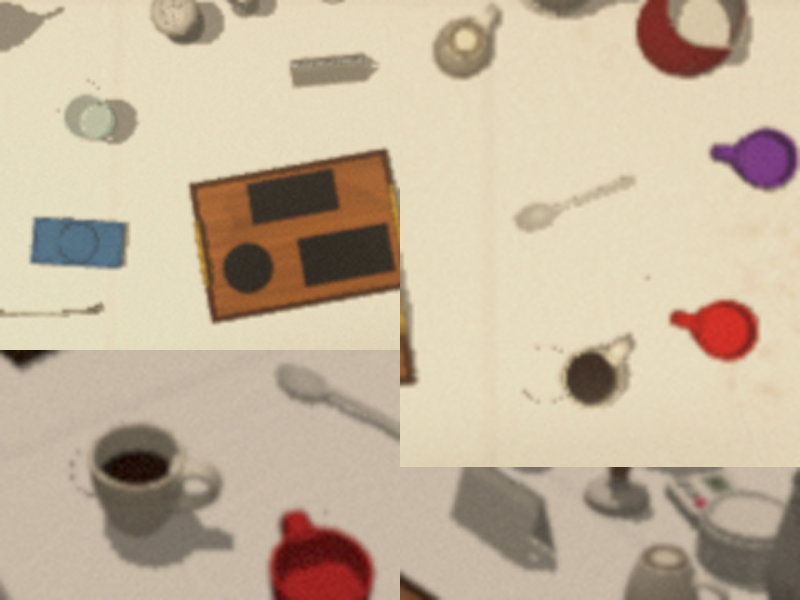

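The crop confirms the cream upright cup: dark coffee, bowl at top-view (357,273), handle to upper right. The saucer, glass, spoon (bowl on the left) and card also match. Next I'll measure poses.

```bash
cat > h.py <<'E'
import numpy as np,cv2
from plant import robot, read_camera
from scipy.spatial.transform import Rotation as R
def ray(c,uv,z):
    E=c['extrinsics'];p=np.atleast_2d(np.float64(uv))
    d=np.c_[p,np.ones(len(p))]@np.linalg.inv(c['K']).T@E[:3,:3]
    o=-E[:3,:3].T@E[:3,3]
    return (o+d*((z-o[2])/d[:,2])[:,None])[:,:2]
def wpose():
    s=robot.read_state();T=np.eye(4);T[:3,:3]=R.from_rotvec(s['orientation']).as_matrix();T[:3,3]=s['tool_pos'];return T
def wray(c,T,uv,z):
    M=T@c['mount'];K=c['K'];p=(np.atleast_2d(np.float64(uv))-K[:2,2])/K[0,0]
    r=np.linalg.norm(p,axis=1,keepdims=True);d=np.c_[p/np.maximum(r,1e-9)*np.sin(r),np.cos(r)]@M[:3,:3].T
    o=M[:3,3];return (o+d*((z-o[2])/d[:,2])[:,None])[:,:2]
def wproj(c,T,P):
    M=np.linalg.inv(T@c['mount']);q=np.atleast_2d(P)@M[:3,:3].T+M[:3,3]
    n=np.linalg.norm(q[:,:2],axis=1,keepdims=True);a=np.arctan2(n,q[:,2:]);return c['K'][:2,2]+q[:,:2]/np.maximum(n,1e-9)*a*c['K'][0,0]
def big(m,roi=None):
    k=np.zeros_like(m)
    if roi: x0,y0,x1,y1=roi;k[y0:y1,x0:x1]=m[y0:y1,x0:x1]
    else: k=m
    cs,_=cv2.findContours(k,cv2.RETR_EXTERNAL,cv2.CHAIN_APPROX_NONE)
    return max(cs,key=cv2.contourArea)[:,0,:].astype(float)
def rect(pts):
    (cx,cy),(w,h),a=cv2.minAreaRect((pts*1000).astype(np.float32))
    if w<h: w,h,a=h,w,a+90
    a=(a+90)%180-90
    return dict(c=(round(cx,1),round(cy,1)),L=round(w,1),W=round(h,1),longaxis_deg=round(a,1))
E
python3 - <<'E'
from h import *
c=read_camera('top');im=c['image'];hsv=cv2.cvtColor(im,cv2.COLOR_BGR2HSV);H,S,V=cv2.split(hsv)
g=im.astype(int)
tray=((V<170)&((S>110)|(V<70))).astype(np.uint8)
print('tray',rect(ray(c,big(tray,(205,212,315,292)),.017)))
print('saucer',rect(ray(c,big(((H>90)&(H<125)&(S>80)).astype(np.uint8),(145,240,200,275)),.014)))
bg=cv2.medianBlur(im,61).astype(int);d=np.abs(g-bg).sum(2)
print('spoon',rect(ray(c,big((d>40).astype(np.uint8),(330,207,375,233)),.006)))
def seg(n,roi,z,m):
    k=big(m.astype(np.uint8),roi);print(n,roi,cv2.boundingRect(k.astype(np.int32)),rect(ray(c,k,z)))
seg('card',(250,175,295,200),.03,d>60)
k=big((V<90).astype(np.uint8),(340,255,375,290));(x,y),r=cv2.minEnclosingCircle(k.astype(np.float32));print('coffee',x,y,r,ray(c,[x,y],.045))
print('handle tip',ray(c,[300+629/400*120-0*300-120,160+343*.3],.03))
print('glass rim/foot',ray(c,[[140+86*.4,160+117*.4]],.072),ray(c,[[140+97*.4,160+121*.4]],.0))
for n,uv,z in [('upcup',(319,174),.05),('jigger',(237,158),.07),('shaker',(210,165),.09)]: print(n,ray(c,uv,z))
E
```

```text
tray {'c': (481.8, 9.3), 'L': 265.6, 'W': 181.0, 'longaxis_deg': -79.3}
saucer {'c': (470.9, 301.5), 'L': 111.2, 'W': 52.5, 'longaxis_deg': 86.9}
spoon {'c': (593.2, -297.9), 'L': 128.0, 'W': 27.3, 'longaxis_deg': -71.3}
card (250, 175, 295, 200) (256, 181, 36, 14) {'c': (699.7, -35.0), 'L': 117.1, 'W': 40.6, 'longaxis_deg': -84.5}
coffee 356.6666564941406 272.6666564941406 6.871957302093506 [[ 0.42191449 -0.3038701 ]]
handle tip [[ 0.45322872 -0.34556487]]
glass rim/foot [[0.62899591 0.28119357]] [[0.6324176  0.28376085]]
upcup [[ 0.74157634 -0.18426987]]
jigger [[0.78956142 0.08294782]]
shaker [[0.76186688 0.16684556]]
```

```bash
python3 -c "
from h import *
T=wpose();print('tool y deg',np.degrees(np.arctan2(T[1,1],T[0,1])),'z',T[:3,2])"
python3 -m inch '[40,-40,0,0,100,80,-80,0,0,100,120,-120,0,0,100,160,-160,0,0,100,200,-200,0,0,100,240,-240,0,0,100,262,-260,0,0,100,262,-260,0,0,100,262,-260,0,0,100]' 20
python3 - <<'E'
from h import *
T=wpose();c=read_camera('wrist');cv2.imwrite('pics/w1.png',c['image']);print(c['K'].tolist(),c['mount'].round(3).tolist())
print('tool y deg',np.degrees(np.arctan2(T[1,1],T[0,1])),'pos',T[:3,3],robot.read_state()['t'])
E
```

```text
tool y deg 69.7292727055637 z [-5.91578267e-04 -1.27941489e-03 -9.99999007e-01]
t: 0.9
tool_pos: [0.4713, 0.3005, 0.1959]
orientation: [0.554, 3.092, -0.001]
force: [0.2, 0.3, 0.8]
opening: 0.093
gripper_force: 0.0
[[325.19226210127806, 0.0, 283.4570533232624], [0.0, 325.19226210127806, 210.7953798004271], [0.0, 0.0, 1.0]] [[-0.001, -0.965, -0.263, 0.073], [1.0, -0.001, 0.0, -0.001], [-0.001, -0.263, 0.965, -0.188], [0.0, 0.0, 0.0, 1.0]]
tool y deg 69.68806939660561 pos [0.47127364 0.30054942 0.19586593] 0.95
```

View pics/w1.png

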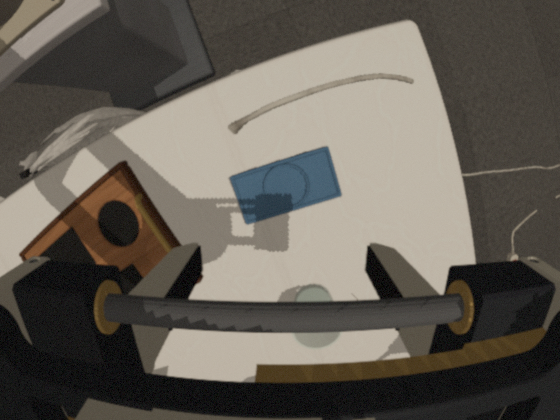

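Saucer clearly seen at wrist pixel (286,185); glass at (315,295) partly behind the fingers. I'll measure the saucer and turn over it.

```bash
python3 - <<'E'
from h import *
T=wpose();c=read_camera('wrist');im=c['image'];H,S,V=cv2.split(cv2.cvtColor(im,cv2.COLOR_BGR2HSV))
m=((H>92)&(H<125)&(S>70)&(V>20)).astype(np.uint8);m=cv2.morphologyEx(m,cv2.MORPH_CLOSE,np.ones((15,15)))
k=big(m,(200,120,380,250));print(cv2.boundingRect(k.astype(np.int32)))
print(rect(wray(c,T,k,.014)));print(T[:3,3],robot.read_state()['q'])
E
```

```text
(233, 143, 110, 76)
{'c': (469.9, 302.8), 'L': 116.9, 'W': 59.8, 'longaxis_deg': 87.4}
[0.4751961  0.29620572 0.19573698] [ 0.47286006  0.02154047  1.60336602 -0.00177539  1.51689584 -0.73852991]
```

```bash
python3 -m inch '[0,0,0,-7,100,0,0,0,-14,100,0,0,0,-21,100,0,0,0,-28,100,0,0,0,-35,100,0,0,0,-42,100,0,0,0,-49,100,0,0,0,-56,100,0,0,0,-63,100,0,0,0,-70,100]'; python3 -m inch '[0,0,0,-2,100,0,0,0,-2,100,0,0,0,-2,100,0,0,0,-2,100]'
python3 - <<'E'
from h import *
for i in range(2):
 T=wpose();c=read_camera('wrist');im=c['image'];H,S,V=cv2.split(cv2.cvtColor(im,cv2.COLOR_BGR2HSV))
 m=((H>92)&(H<125)&(S>70)&(V>20)).astype(np.uint8);m=cv2.morphologyEx(m,cv2.MORPH_CLOSE,np.ones((15,15)))
 k=big(m);print(cv2.boundingRect(k.astype(np.int32)),rect(wray(c,T,k,.014)));print(T[:3,3],np.degrees(np.arctan2(T[1,1],T[0,1])),robot.read_state()['q'])
cv2.imwrite('pics/w2.png',im)
E
```

```text
t: 1.83
tool_pos: [0.4691, 0.3034, 0.1957]
orientation: [-2.232, -2.21, 0.001]
force: [0.7, -0.4, -0.1]
opening: 0.0928
gripper_force: 0.0
t: 2.17
tool_pos: [0.4695, 0.3031, 0.1959]
orientation: [-2.263, -2.179, 0.001]
force: [0.3, 0.9, -0.5]
opening: 0.0929
gripper_force: 0.0
(259, 137, 52, 99) {'c': (470.1, 302.7), 'L': 116.9, 'W': 58.9, 'longaxis_deg': 87.3}
[0.46945698 0.30314667 0.19585003] -2.149015488049508 [4.81383669e-01 1.98680892e-02 1.60455220e+00 9.44539362e-05
 1.51747102e+00 5.19241205e-01]
(259, 137, 52, 98) {'c': (470.2, 303.1), 'L': 116.2, 'W': 58.9, 'longaxis_deg': 87.1}
[0.46954763 0.3030852  0.19589744] -2.1693668363432734 [4.81199985e-01 1.98244987e-02 1.60443929e+00 5.67411336e-05
 1.51744879e+00 5.19475330e-01]
```

```bash
python3 -m inch '[1,0,-35,0,100,1,0,-70,0,100,1,0,-105,0,100,1,0,-140,0,100,1,0,-165,0,100,1,0,-180,0,100,1,0,-187,0,100,1,0,-187,0,100,1,0,-187,0,100]' 25; python3 -m inch '[0,0,0,0,60,0,0,0,0,50,0,0,0,0,50,0,0,0,0,50,0,0,0,0,50,0,0,0,0,50]' 25;  python3 -m inch '[0,0,10,0,50,0,0,25,0,50,0,0,50,0,50,0,0,80,0,50,0,0,110,0,50,0,0,140,0,50,0,0,170,0,50,0,0,180,0,50,0,0,180,0,50]'
```

```text
t: 3.02
tool_pos: [0.4713, 0.3031, 0.0097]
orientation: [2.265, 2.177, 0.001]
force: [0.2, 0.8, 0.2]
opening: 0.093
gripper_force: 0.0
t: 3.52
tool_pos: [0.471, 0.3029, 0.0093]
orientation: [2.265, 2.177, 0.001]
force: [-0.2, 0.3, 1.1]
opening: 0.0577
gripper_force: 0.0
t: 4.27
tool_pos: [0.473, 0.3039, 0.1937]
orientation: [2.264, 2.176, 0.011]
force: [0.8, -0.2, 0.5]
opening: 0.0465
gripper_force: 0.0
```

```bash
python3 - <<'E'
from h import *
T=wpose();c=read_camera('wrist');im=c['image'];cv2.imwrite('pics/w3.png',im);H,S,V=cv2.split(cv2.cvtColor(im,cv2.COLOR_BGR2HSV))
m=((H>92)&(H<125)&(S>70)&(V>20)).astype(np.uint8);m=cv2.morphologyEx(m,cv2.MORPH_CLOSE,np.ones((15,15)))
k=big(m);print(cv2.boundingRect(k.astype(np.int32)),rect(wray(c,T,k,.014)),rect(wray(c,T,k,.2)));print(T[:3,3])
E
```

```text
(255, 138, 52, 99) {'c': (470.4, 303.2), 'L': 116.4, 'W': 58.7, 'longaxis_deg': 87.1} {'c': (472.4, 339.6), 'L': 57.6, 'W': 29.0, 'longaxis_deg': 87.1}
[0.47295573 0.30394099 0.1936798 ]
```

View pics/w3.png

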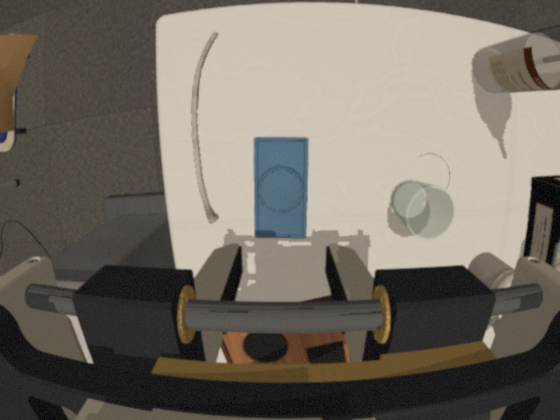

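The saucer is untouched at (281,187), so the fingers closed above it. I'll go lower.

```bash
python3 -m inch '[0,0,0,0,100,0,0,-35,0,100,0,0,-70,0,100,0,0,-105,0,100,0,0,-140,0,100,0,0,-165,0,100,0,0,-180,0,100,0,0,-186,0,100,0,0,-186,0,100,0,0,-186,0,100]' 25; python3 -m inch '[0,0,0,0,70,0,0,0,0,70,0,0,0,0,70,0,0,0,0,70]'; python3 - <<'E'
from h import *
T=wpose();c=read_camera('wrist');cv2.imwrite('pics/w4.png',c['image']);print(T[:3,3])
E
```

```text
t: 5.15
tool_pos: [0.4702, 0.3025, 0.0024]
orientation: [-2.265, -2.177, 0.003]
force: [0.0, -0.6, -0.0]
opening: 0.0931
gripper_force: 0.0
t: 5.48
tool_pos: [0.4716, 0.3032, 0.0041]
orientation: [2.265, 2.177, 0.003]
force: [0.0, 0.1, 0.1]
opening: 0.0708
gripper_force: 0.0
[0.47162886 0.30324872 0.00414605]
```

View pics/w4.png

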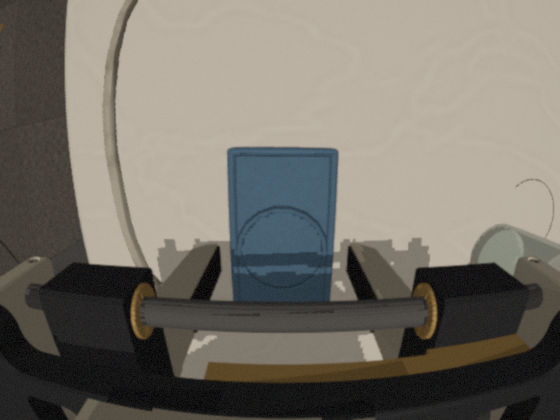

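Fingers straddle the saucer at (220,250) and (348,250), centred. Closing here.

```bash
python3 -m inch '[0,0,0,0,50,0,0,0,0,50,0,0,0,0,50,0,0,0,0,50,0,0,0,0,50,0,0,0,0,50]' 25; python3 -m inch '[0,0,5,0,50,0,0,10,0,50,0,0,10,0,50]'
```

```text
t: 6.03
tool_pos: [0.4708, 0.3028, 0.003]
orientation: [-2.265, -2.177, 0.0]
force: [-0.6, -0.2, -0.1]
opening: 0.0467
gripper_force: 0.0
t: 6.28
tool_pos: [0.4718, 0.3034, 0.0146]
orientation: [2.265, 2.177, 0.003]
force: [-0.5, 0.4, 0.8]
opening: 0.0461
gripper_force: 0.0
```

```bash
python3 -m inch '[0,0,-11,0,50,0,0,-11,0,50,0,0,-11,0,50]'; python3 - <<'E'
from h import *
T=wpose();c=read_camera('wrist');s=read_camera('scene');print(T[:3,3])
im=np.zeros((600,800,3),np.uint8);im[:420,:560]=c['image'];im[:300,560:]=cv2.resize(s['image'][130:230,150:230],(240,300));im[420:600,0:400]=cv2.resize(c['image'][200:290,180:380],(400,180))
cv2.imwrite('pics/w5.png',im)
E
```

```text
t: 6.53
tool_pos: [0.4697, 0.3023, 0.0006]
orientation: [-2.265, -2.176, 0.004]
force: [-0.7, -0.1, -0.4]
opening: 0.0464
gripper_force: 0.0
[0.46973965 0.30227718 0.00062481]
```

View pics/w5.png

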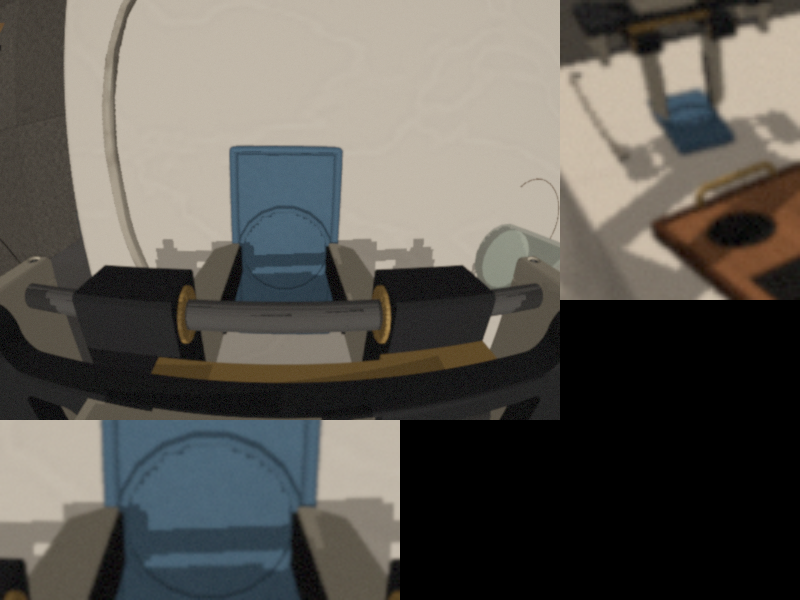

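The shadow on the saucer at (285,262) shows the fingertips are still above it: tip edges sit at row ~247 where the TCP would give ~233. I'll check tip position against opening.

```bash
cat > snap.py <<'E'
import sys
from h import *
T=wpose();c=read_camera('wrist');np.save(f'pics/s{sys.argv[1]}.npy',c['image'][200:300,130:430]);s=robot.read_state();print(sys.argv[1],s['opening'],T[:3,3].round(4))
print('front-edge tip px for z short 0,10,20,30',[wproj(c,T,(T@[.0075,sg*s['opening']/2,-k,1])[:3]).round()[0].tolist() for k in(0,.01,.02,.03) for sg in (-1,1)])
E
python3 -m inch '[0,0,30,0,0,0,0,60,0,0,0,0,100,0,0,0,0,100,0,0,0,0,100,0,0,0,0,100,0,0,0,0,100,0,0,0,0,100,0,0,0,0,100,0,0,0,0,100,0,0]' 25 |grep open; python3 snap.py 0
python3 -m inch '[0,0,0,0,21,0,0,0,0,21,0,0,0,0,21,0,0,0,0,21,0,0,0,0,21,0,0,0,0,21]'|grep open; python3 snap.py 1
python3 -m inch '[0,0,0,0,66,0,0,0,0,66,0,0,0,0,66,0,0,0,0,66,0,0,0,0,66,0,0,0,0,66,0,0,0,0,66]'|grep open; python3 snap.py 2
python3 -m inch '[0,0,0,0,100,0,0,0,0,100,0,0,0,0,100,0,0,0,0,100,0,0,0,0,100,0,0,0,0,100]'|grep open; python3 snap.py 3
python3 - <<'E'
import numpy as np,cv2
L=[np.load(f'pics/s{i}.npy') for i in range(4)]
im=np.vstack([np.hstack(L[:2]),np.hstack(L[2:])]);cv2.imwrite('pics/tips.png',cv2.resize(im,(798,266),interpolation=cv2.INTER_CUBIC))
E
```

```text
opening: 0.0002
0 0.0005702502402835218 [0.4702 0.3025 0.1009]
front-edge tip px for z short 0,10,20,30 [[283.0, 232.0], [284.0, 232.0], [283.0, 237.0], [284.0, 237.0], [283.0, 243.0], [284.0, 243.0], [283.0, 250.0], [284.0, 250.0]]
opening: 0.0201
1 0.019676258767022788 [0.4709 0.3029 0.1021]
front-edge tip px for z short 0,10,20,30 [[268.0, 232.0], [300.0, 232.0], [267.0, 237.0], [301.0, 237.0], [266.0, 243.0], [302.0, 243.0], [265.0, 250.0], [303.0, 250.0]]
opening: 0.0594
2 0.06059015364304139 [0.4708 0.3029 0.102 ]
front-edge tip px for z short 0,10,20,30 [[235.0, 232.0], [333.0, 231.0], [232.0, 237.0], [335.0, 237.0], [230.0, 243.0], [338.0, 243.0], [227.0, 250.0], [341.0, 250.0]]
opening: 0.0919
3 0.0926749373229741 [0.4709 0.3028 0.102 ]
front-edge tip px for z short 0,10,20,30 [[209.0, 231.0], [358.0, 231.0], [206.0, 237.0], [362.0, 237.0], [202.0, 243.0], [366.0, 243.0], [197.0, 249.0], [370.0, 249.0]]
```

View pics/tips.png

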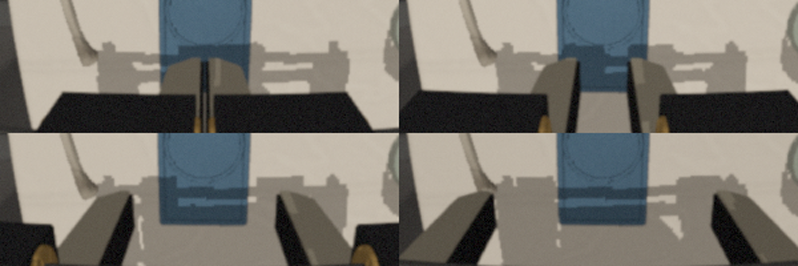

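The tips stay at row ~243 at every opening, so they end about 20 mm short of the reported TCP. I'll descend below zero, guarded.

```bash
python3 -m inch '[0,0,-40,0,85,0,0,-80,0,85,0,0,-102,0,85,0,0,-104,0,85,0,0,-104,0,85]'; python3 -m inch '[0,0,-2,0,85,0,0,-4,0,85,0,0,-4,0,85]'|egrep 'pos|force'; python3 -m inch '[0,0,-2,0,85,0,0,-4,0,85,0,0,-4,0,85]'|egrep 'pos|force';python3 -m inch '[0,0,-1,0,85,0,0,-2,0,85,0,0,-2,0,85]'|egrep 'pos|force'
```

```text
t: 9.67
tool_pos: [0.4693, 0.302, -0.0034]
orientation: [-2.264, -2.176, 0.006]
force: [-0.7, 0.1, 0.2]
opening: 0.0792
gripper_force: 0.0
tool_pos: [0.4724, 0.3037, -0.004]
force: [-0.6, -0.4, 0.0]
gripper_force: 0.0
tool_pos: [0.471, 0.3029, -0.0098]
force: [0.2, 0.9, -0.1]
gripper_force: 0.0
tool_pos: [0.4707, 0.3027, -0.0122]
force: [0.5, 0.1, -0.2]
gripper_force: 0.0
```

```bash
python3 -m inch '[0,0,0,0,50,0,0,0,0,50,0,0,0,0,50,0,0,0,0,50,0,0,0,0,50,0,0,0,0,50,0,0,0,0,50]' 25
```

```text
t: 11.0
tool_pos: [0.4709, 0.3029, -0.0119]
orientation: [-2.265, -2.177, -0.0]
force: [-0.7, -0.3, 1.1]
opening: 0.0613
gripper_force: 25.0
```

Gripped. Lift, and refine the tray pose from the seats in the first top image.

```bash
python3 -m inch '[0,0,5,0,50,0,0,12,0,50,0,0,30,0,50,0,0,60,0,50,0,0,90,0,50,0,0,90,0,50]'; python3 - <<'E'
from h import *
c=read_camera('top');im=cv2.imread('pics/top0.png');V=im.max(2)
print(im[240,260],im[225,250])
m=(V<62).astype(np.uint8);n,l,st,ce=cv2.connectedComponentsWithStats(m)
P=[]
for i in range(1,n):
    if 222<ce[i][0]<300 and 225<ce[i][1]<280 and 150<st[i][4]<2000: print(st[i],ce[i],ray(c,ce[i],.011)); P.append(ray(c,ce[i],.011)[0])
P=np.array(P)
# match: round leftmost(y max), card seat max x, saucer rest
r=P[np.argmax(P[:,1])];k=P[np.argmax(P[:,0])];s=P[np.argmin(P[:,1])]
A=np.array([[-.030,.074],[.052,0],[-.036,-.056]]);B=np.array([r,k,s])
a=A-A.mean(0);b=B-B.mean(0)
th=np.arctan2((a[:,0]*b[:,1]-a[:,1]*b[:,0]).sum(),(a*b).sum());Rm=np.array([[np.cos(th),-np.sin(th)],[np.sin(th),np.cos(th)]])
t=B.mean(0)-Rm@A.mean(0);print('yaw',np.degrees(th),'t',t,'resid',(A@Rm.T+t-B)*1000)
print('targets glass,card,saucer',(A@Rm.T+t)*1000)
T=wpose();print(T[:3,3],np.degrees(np.arctan2(T[1,1],T[0,1])))
E
```

```text
t: 11.5
tool_pos: [0.4749, 0.305, 0.0858]
orientation: [2.263, 2.175, 0.016]
force: [1.1, 1.3, -0.5]
opening: 0.0617
gripper_force: 25.0
[40 48 56] [189 217 229]
[240 229  35  20 468] [256.71367521 238.22008547] [[0.53268879 0.01981698]]
[260 251  37  23 601] [277.73044925 261.44259567] [[ 0.45658506 -0.05019604]]
[230 258  18  18 255] [238.79215686 266.76470588] [[0.43856636 0.07778345]]
yaw 10.449870992523348 t [0.48162425 0.0107474 ] resid [[ 0.13371257  0.29532224]
 [ 0.07299101  0.36192859]
 [-0.20670358 -0.65725083]]
targets glass,card,saucer [[438.70007004  78.07877342]
 [532.76177982  20.17890508]
 [456.37836093 -50.85329409]]
[0.47396362 0.30449211 0.08300994] -2.270969630344656
```

```bash
python3 -m inch '[-1,-25,0,2,50,-3,-65,0,4,50,-5,-105,0,6,50,-6,-145,0,8,50,-8,-185,0,10,50,-10,-225,0,12,50,-11,-265,0,12.6,50,-12,-305,0,12.6,50,-13,-335,0,12.6,50,-14,-354,0,12.6,50]'; python3 -m inch '[0,0,0,0,50,0,0,0,0,50,0,0,0,0,50,0,0,0,0,50,0,0,0,0,50]'; python3 - <<'E'
from h import *
T=wpose();c=read_camera('wrist');t=read_camera('top');print(T[:3,3],np.degrees(np.arctan2(T[1,1],T[0,1])))
im=np.zeros((420,800,3),np.uint8);im[:,:480]=cv2.resize(c['image'],(480,360))[0:1].repeat(420,0)*0;im[:360,:480]=cv2.resize(c['image'],(480,360));im[:320,480:]=cv2.resize(t['image'][215:295,210:310],(320,256))[:,:].repeat(1,0) if 0 else cv2.copyMakeBorder(cv2.resize(t['image'][215:295,210:310],(320,256)),0,64,0,0,0)
cv2.imwrite('pics/w6.png',im)
E
```

```text
t: 12.38
tool_pos: [0.4557, -0.054, 0.0772]
orientation: [-2.014, -2.41, 0.002]
force: [0.6, 0.5, -2.3]
opening: 0.0614
gripper_force: 25.0
t: 12.8
tool_pos: [0.4567, -0.05, 0.0778]
orientation: [-2.01, -2.414, 0.0]
force: [-0.0, -0.7, -1.7]
opening: 0.061
gripper_force: 25.0
[ 0.45673567 -0.0500294   0.07775709] 10.425637229942184
```

View pics/w6.png

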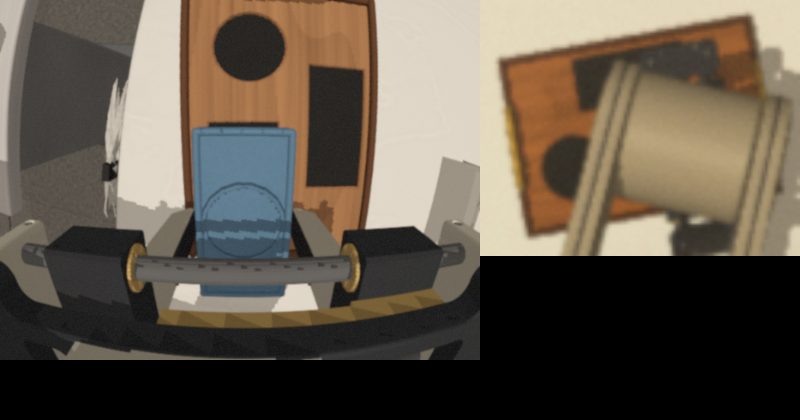

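Saucer is held level over its seat; the round seat shows at (250,47) and the long seat at (335,125). I'll check the tray estimate against these.

```bash
python3 - <<'E'
from h import *
T=wpose();c=read_camera('wrist');V=c['image'].max(2);m=(V<60).astype(np.uint8)
n,l,st,ce=cv2.connectedComponentsWithStats(m)
for i in range(1,n):
    if 200<ce[i][0]<430 and ce[i][1]<190 and st[i][4]>800:
        k=big((l==i).astype(np.uint8));print(st[i],wray(c,T,ce[i],.011)*1000,rect(wray(c,T,k,.011)))
E
```

```text
[ 251   17   81   76 4801] [[438.91636279  76.06720913]] {'c': (439.2, 77.2), 'L': 62.2, 'W': 62.0, 'longaxis_deg': 10.7}
[ 358   77   65  139 8151] [[531.06264675  20.52229316]] {'c': (532.7, 19.7), 'L': 113.1, 'W': 52.8, 'longaxis_deg': -79.4}
```

```bash
python3 -m inch '[0,-1,-25,0,50,0,-1,-50,0,50,0,-1,-65,0,50,0,-1,-72,0,50,0,-1,-76,0,50,0,-1,-76,0,50,0,-1,-76,0,50]'|egrep 'pos|force'; python3 -m inch '[0,0,-1,0,50,0,0,-2,0,50,0,0,-3,0,50,0,0,-3,0,50]'|egrep 'pos|force';python3 -m inch '[0,0,-1,0,50,0,0,-2,0,50,0,0,-2,0,50]'|egrep 'pos|force'
```

```text
tool_pos: [0.4576, -0.0522, 0.0029]
force: [0.3, 0.1, -1.6]
gripper_force: 25.0
tool_pos: [0.4571, -0.0522, -0.0007]
force: [-0.1, -0.0, -1.7]
gripper_force: 25.0
tool_pos: [0.4569, -0.0522, -0.003]
force: [-0.3, 0.1, -2.2]
gripper_force: 25.0
```

```bash
python3 -m inch '[0,0,-1,0,50,0,0,-1,0,50,0,0,-1,0,50]'|egrep 'pos|force'; python3 -m inch '[0,0,-1,0,50,0,0,-1,0,50,0,0,-1,0,50]'|egrep 'pos|force'
```

```text
tool_pos: [0.457, -0.0522, -0.003]
force: [-5.5, 1.7, 10.6]
gripper_force: 25.0
tool_pos: [0.457, -0.0522, -0.0031]
force: [-10.4, 2.4, 21.8]
gripper_force: 25.0
```

Contact at exactly the expected height. Open slightly, then rise.

```bash
python3 -m inch '[0,0,2,0,68,0,0,2,0,70,0,0,2,0,71,0,0,2,0,71,0,0,2,0,71]'|egrep 'pos|force|open'; python3 -m inch '[0,0,10,0,71,0,0,30,0,80,0,0,60,0,100,0,0,100,0,100,0,0,140,0,100,0,0,170,0,100,0,0,185,0,100,0,0,185,0,100]'|egrep 'pos|force|open|t:'
python3 - <<'E'
from h import *
T=wpose();c=read_camera('wrist');im=c['image'];H,S,V=cv2.split(cv2.cvtColor(im,cv2.COLOR_BGR2HSV))
m=((H>92)&(H<125)&(S>70)&(V>20)).astype(np.uint8);m=cv2.morphologyEx(m,cv2.MORPH_CLOSE,np.ones((15,15)))
print(rect(wray(c,T,big(m),.023)),T[:3,3]);cv2.imwrite('pics/w7.png',im)
E
```

```text
tool_pos: [0.4567, -0.0521, -0.0032]
force: [-0.7, 0.7, 0.5]
opening: 0.0659
gripper_force: 0.0
t: 15.7
tool_pos: [0.4596, -0.0527, 0.1877]
force: [0.5, 0.6, 0.1]
opening: 0.0927
gripper_force: 0.0
{'c': (456.6, -51.8), 'L': 117.4, 'W': 59.6, 'longaxis_deg': -79.9} [ 0.45957196 -0.05274652  0.18772252]
```

```bash
python3 -m inch '[-5,-35,0,4,100,-10,-70,0,8,100,-15,-105,0,12,100,-20,-140,0,16,100,-25,-175,0,20,100,-30,-210,0,24,100,-35,-240,0,26,100,-36,-252,0,26,100,-36,-252,0,26,100,-36,-252,0,26,100]'|grep pos; python3 -m inch '[0,0,0,0,100,0,0,0,0,100,0,0,0,0,100]'|grep pos;python3 - <<'E'
from h import *
T=wpose();c=read_camera('wrist');im=c['image'];cv2.imwrite('pics/w8.png',im);print(T[:3,3],np.degrees(np.arctan2(T[1,1],T[0,1])))
V=im.max(2);k=big((V<75).astype(np.uint8),(200,100,380,230));(x,y),r=cv2.minEnclosingCircle(k.astype(np.float32));print('coffee',x,y,r,wray(c,T,[x,y],.040)*1000)
print('predicted bowl',wproj(c,T,[.422,-.304,.055]))
E
```

```text
tool_pos: [0.4202, -0.3033, 0.1805]
tool_pos: [0.4213, -0.3028, 0.182]
[ 0.4212801  -0.30283384  0.18198466] 36.41458199542426
coffee 283.522216796875 194.5 22.527875900268555 [[ 421.01931954 -303.22949225]]
predicted bowl [[283.87642765 198.90618638]]
```

View pics/w8.png

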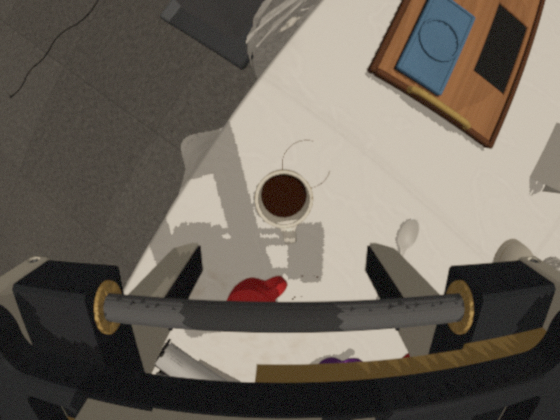

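The wrist view shows the coffee bowl centred at (284,195), right under the tool, with the handle in shadow below it. Descend and grip.

```bash
python3 -m inch '[0,0,-35,0,100,0,0,-70,0,100,0,0,-105,0,100,0,0,-140,0,100,0,0,-165,0,100,0,0,-177,0,100,0,0,-181,0,100,0,0,-181,0,100,0,0,-181,0,100]' 15|egrep 'pos|force'; python3 -m inch '[0,0,0,0,50,0,0,0,0,50,0,0,0,0,50,0,0,0,0,50,0,0,0,0,50,0,0,0,0,50,0,0,0,0,50,0,0,0,0,50]' 15; python3 -m inch '[0,0,2,0,50,0,0,5,0,50,0,0,15,0,50,0,0,35,0,50,0,0,60,0,50,0,0,80,0,50,0,0,80,0,50,0,0,80,0,50]'
python3 - <<'E'
from h import *
T=wpose();c=read_camera('scene');cv2.imwrite('pics/s9.png',cv2.resize(c['image'][190:340,200:400],(800,600)));print(T[:3,3])
E
```

```text
tool_pos: [0.4221, -0.3049, 0.0028]
force: [0.9, -0.5, 0.5]
gripper_force: 0.0
t: 18.3
tool_pos: [0.4211, -0.3042, 0.0012]
orientation: [1.418, 2.803, 0.0]
force: [0.3, 0.3, 1.3]
opening: 0.0571
gripper_force: 15.0
t: 18.97
tool_pos: [0.4219, -0.3051, 0.0829]
orientation: [1.417, 2.8, -0.002]
force: [0.4, 0.3, -1.9]
opening: 0.0566
gripper_force: 15.0
[ 0.42191524 -0.30510324  0.0828542 ]
```

View pics/s9.png

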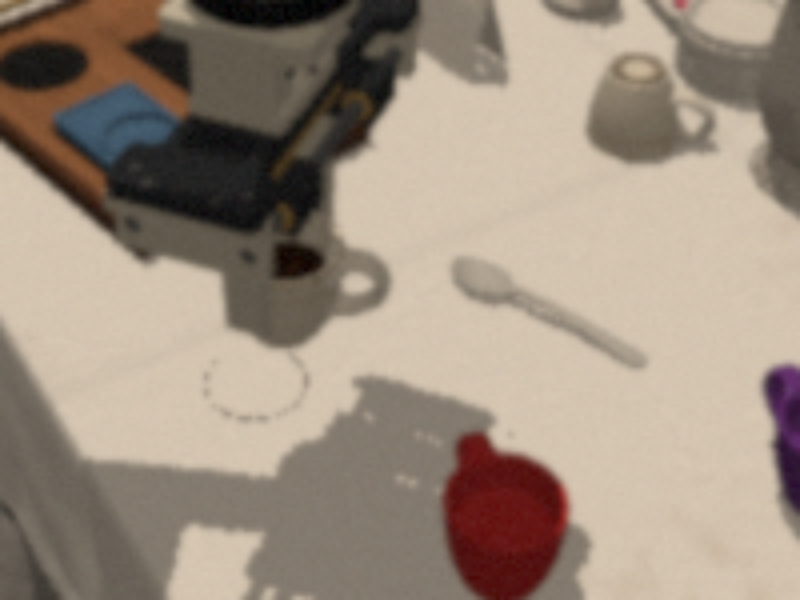

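Cup held upright; handle tip at scene (297,261). Work out its direction.

```bash
python3 - <<'E'
from h import *
c=read_camera('scene')
for z in (.105,.112,.12):
    p=ray(c,[297,261],z)[0]-[.4215,-.3045];print(z,p,np.hypot(*p),np.degrees(np.arctan2(p[1],p[0])))
T=wpose();print(T[:3,3],np.degrees(np.arctan2(T[1,1],T[0,1])))
E
```

```text
0.105 [ 0.04746561 -0.02594234] 0.05409241298659621 -28.658816783881967
0.112 [ 0.04320983 -0.03256171] 0.054105031539195714 -37.00065279078986
0.12 [ 0.03834608 -0.04012671] 0.05550292577618667 -46.29988429086024
[ 0.42030265 -0.3036744   0.08012322] 36.329457306577055
```

```bash
python3 -m inch '[3,25,0,-4,50,8,55,0,-8,50,13,90,0,-12,50,18,125,0,-16,50,23,160,0,-20,50,28,195,0,-24,50,32,225,0,-28,50,35,245,0,-32,50,35.5,251,0,-33,50,35.5,251,0,-33,50]'|grep pos; python3 -m inch '[0,0,0,0,50,0,0,0,0,50,0,0,0,0,50,0,0,0,0,50]'|grep pos; python3 - <<'E'
from h import *
t=read_camera('top');T=wpose();c=read_camera('wrist');print(T[:3,3],np.degrees(np.arctan2(T[1,1],T[0,1])))
im=np.zeros((420,800,3),np.uint8);im[:,:560]=c['image'];im[:192,560:]=cv2.resize(t['image'][215:295,210:310],(240,192))
s=read_camera('scene')['image'];im[200:400,560:]=cv2.resize(s[160:260,180:300],(240,200));cv2.imwrite('pics/w10.png',im)
E
```

```text
tool_pos: [0.4551, -0.0511, 0.0792]
tool_pos: [0.4561, -0.0539, 0.0808]
[ 0.45620312 -0.05388432  0.08088461] 3.271581987509986
```

View pics/w10.png

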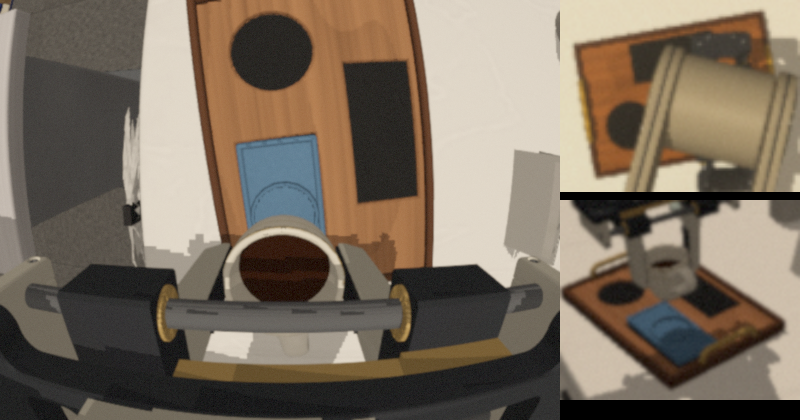

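Cup hangs upright above the saucer, with its handle at (293,345), about 2° off the tray's right. Lower.

```bash
python3 -m inch '[0.5,1,-20,0,50,0.5,1,-35,0,50,0.5,1,-45,0,50,0.5,1,-50,0,50,0.5,1,-52,0,50,0.5,1,-52,0,50,0.5,1,-52,0,50,0.5,1,-52,0,50]'|egrep 'pos|force'; python3 -m inch '[0,0,-1,0,50,0,0,-2,0,50,0,0,-3,0,50,0,0,-3,0,50,0,0,-3,0,50]'|egrep 'pos|force'; python3 -m inch '[0,0,-1,0,50,0,0,-1,0,50,0,0,-1,0,50]'|egrep 'pos|force'; python3 -m inch '[0,0,-1,0,50,0,0,-1,0,50,0,0,-1,0,50]'|egrep 'pos|force'
```

```text
tool_pos: [0.4577, -0.0523, 0.03]
force: [1.0, 0.1, -1.8]
gripper_force: 15.0
tool_pos: [0.4568, -0.0521, 0.026]
force: [-0.4, 0.2, -0.4]
gripper_force: 15.0
tool_pos: [0.4568, -0.0521, 0.0249]
force: [-0.9, 0.1, -1.2]
gripper_force: 15.0
tool_pos: [0.4571, -0.0522, 0.0243]
force: [-0.3, 0.0, 1.6]
gripper_force: 15.0
```

Contact at the ring floor's height, so the foot is inside the ring. Release and view.

```bash
python3 -m inch '[0,0,-0.5,0,62,0,0,-0.5,0,66,0,0,-0.5,0,72,0,0,-0.5,0,80,0,0,-0.5,0,80,0,0,-0.5,0,80]'|egrep 'pos|force'; python3 -m inch '[0,0,30,0,80,0,0,60,0,90,0,0,100,0,100,0,0,130,0,100,0,0,150,0,100,0,0,160,0,100,0,0,160,0,100,0,0,160,0,100]'|egrep 'pos|t:'; python3 - <<'E'
from h import *
T=wpose();c=read_camera('wrist');cv2.imwrite('pics/w11.png',c['image'][100:300,180:400]);im=c['image'];print(T[:3,3])
k=big((im.max(2)<75).astype(np.uint8),(200,140,380,235));(x,y),r=cv2.minEnclosingCircle(k.astype(np.float32));print('coffee',x,y,r,wray(c,T,[x,y],.063)*1000)
H,S,V=cv2.split(cv2.cvtColor(im,cv2.COLOR_BGR2HSV))
m=((H>92)&(H<125)&(S>70)&(V>20)).astype(np.uint8);m=cv2.morphologyEx(m,cv2.MORPH_CLOSE,np.ones((51,51)));print(rect(wray(c,T,big(m),.023)))
E
```

```text
tool_pos: [0.4567, -0.0522, 0.0234]
force: [-0.7, 0.7, 0.5]
gripper_force: 0.0
t: 23.13
tool_pos: [0.4567, -0.0521, 0.1828]
[ 0.45673345 -0.0521427   0.18275997]
coffee 356.5 158.5 29.129121780395508 [[524.5332126   -7.78832822]]
{'c': (456.9, -51.6), 'L': 117.9, 'W': 59.8, 'longaxis_deg': -80.1}
```

```bash
python3 -m inch '[30,3,0,0,100,70,6,0,1,100,110,9,0,2,100,150,12,0,3,100,190,15,0,3,100,220,16,0,3,100,240,17,0,3,100,240,17,0,3,100,240,17,0,3,100]'|grep pos; python3 -m inch '[0,0,0,0,100,0,0,0,0,100,0,0,0,0,100]'|grep pos; python3 - <<'E'
from h import *
T=wpose();c=read_camera('wrist');im=c['image'];print(T[:3,3],np.degrees(np.arctan2(T[1,1],T[0,1])))
t=read_camera('top')['image']
o=np.zeros((420,800,3),np.uint8);o[:,:560]=im;o[:192,560:]=cv2.resize(t[215:295,210:310],(240,192),interpolation=cv2.INTER_CUBIC);cv2.imwrite('pics/w12.png',o)
E
```

```text
tool_pos: [0.6958, -0.0349, 0.1793]
tool_pos: [0.696, -0.0352, 0.1836]
[ 0.69604205 -0.03524426  0.18360361] 6.3196900330354895
```

View pics/w12.png

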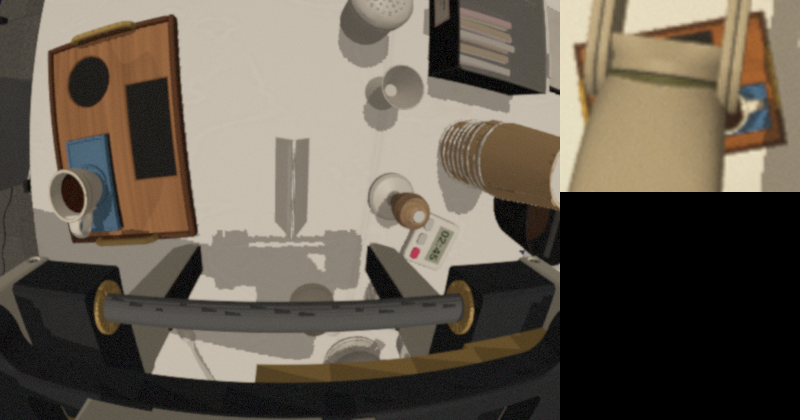

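The cup stands on the saucer with its handle to the right. The card's ridge runs down column ~291 (rows 138–240), with foot edges at columns 276 and 308.

```bash
python3 - <<'E'
from h import *
T=wpose();c=read_camera('wrist')
a=wray(c,T,[[276,138],[308,138],[276,215],[307,222]],0)*1000;print(a.round(1))
r=wray(c,T,[[292,150],[292.5,239]],.064)*1000;print('ridge',r.round(1))
im=c['image'];g=cv2.cvtColor(im,cv2.COLOR_BGR2GRAY).astype(int)
for row in (145,170,200,225): print(row,g[row,268:316].tolist())
print([ (r0,int(g[r0,282])) for r0 in range(128,150,2)],[ (r0,int(g[r0,282]),int(g[r0,300])) for r0 in range(210,246,2)])
E
```

```text
[[681.8  19.8]
 [718.   24. ]
 [691.3 -70.6]
 [729.2 -75.3]]
ridge [[699.1  13. ]
 [709.9 -75.5]]
145 [191, 191, 191, 191, 191, 191, 180, 150, 128, 126, 124, 125, 126, 125, 125, 126, 126, 126, 127, 131, 134, 131, 130, 131, 144, 162, 158, 130, 124, 123, 122, 122, 120, 123, 121, 121, 121, 121, 121, 129, 153, 180, 187, 189, 191, 190, 191, 191]
170 [190, 191, 190, 191, 189, 187, 173, 140, 126, 124, 126, 126, 126, 124, 124, 124, 126, 126, 128, 132, 137, 134, 132, 143, 160, 145, 139, 129, 124, 121, 122, 125, 122, 120, 121, 122, 120, 122, 122, 141, 171, 187, 190, 189, 191, 191, 190, 189]
200 [190, 190, 191, 190, 190, 186, 162, 135, 123, 125, 126, 122, 127, 126, 125, 125, 123, 127, 125, 133, 132, 131, 129, 150, 153, 168, 140, 125, 122, 121, 120, 121, 121, 122, 120, 121, 121, 124, 143, 171, 185, 188, 190, 192, 191, 188, 190, 190]
225 [190, 191, 189, 190, 190, 191, 192, 190, 186, 177, 158, 138, 130, 126, 124, 127, 127, 128, 130, 136, 133, 129, 128, 140, 135, 121, 121, 122, 121, 122, 120, 121, 120, 125, 137, 158, 182, 189, 191, 190, 190, 191, 190, 189, 191, 190, 190, 189]
[(128, 190), (130, 192), (132, 189), (134, 190), (136, 188), (138, 153), (140, 125), (142, 125), (144, 124), (146, 125), (148, 122)] [(210, 126, 123), (212, 123, 119), (214, 126, 122), (216, 125, 123), (218, 125, 122), (220, 127, 119), (222, 125, 122), (224, 128, 120), (226, 124, 120), (228, 130, 141), (230, 161, 180), (232, 186, 188), (234, 190, 189), (236, 159, 172), (238, 134, 135), (240, 132, 134), (242, 149, 149), (244, 187, 189)]
```

```bash
python3 - <<'E'
from h import *
T=wpose();c=read_camera('wrist');t=read_camera('top')
print('wrist base',wray(c,T,[388,192],.005)*1000)
for z in (.05,.06,.07,.08): print(z,'wrist ball',wray(c,T,[[410,210],[393,210]],z)*1000,'top ball',ray(t,[273,148],z)*1000)
cv2.imwrite('pics/tam.png',cv2.resize(cv2.imread('pics/top0.png')[135:175,250:300],(500,400),interpolation=cv2.INTER_CUBIC))
E
```

```text
wrist base [[821.36939344 -26.3649181 ]]
0.05 wrist ball [[834.3572722  -35.15262606]
 [814.46748465 -37.34438723]] top ball [[828.12896195 -33.13194692]]
0.06 wrist ball [[829.82079322 -32.93883497]
 [810.54780941 -35.06262726]] top ball [[825.58297057 -33.41399782]]
0.07 wrist ball [[825.28431424 -30.72504388]
 [806.62813417 -32.78086729]] top ball [[823.03697919 -33.69604872]]
0.08 wrist ball [[820.74783526 -28.51125279]
 [802.70845894 -30.49910733]] top ball [[820.49098781 -33.97809962]]
```

```bash
python3 -m inch '[9,7,-30,-1,100,9,7,-65,-1,100,9,7,-100,-1,100,9,7,-135,-1,100,9,7,-160,-1,100,9,7,-180,-1,100,9,7,-192,-1,100,9,7,-192,-1,100,9,7,-192,-1,100]' 8|egrep 'pos|force'; python3 -m inch '[0,0,0,0,60,0,0,0,0,20,0,0,0,0,20,0,0,0,0,20,0,0,0,0,20,0,0,0,0,20,0,0,0,0,20,0,0,0,0,20,0,0,0,0,20,0,0,0,0,20]' 8; python3 -m inch '[0,0,0,0,20,0,0,2,0,20,0,0,5,0,20,0,0,15,0,20,0,0,35,0,20,0,0,60,0,20,0,0,80,0,20,0,0,80,0,20,0,0,80,0,20]';  python3 - <<'E'
from h import *
T=wpose();c=read_camera('wrist');print(T[:3,3],np.degrees(np.arctan2(T[1,1],T[0,1])));s=read_camera('scene')['image']
o=np.zeros((420,800,3),np.uint8);o[:,:560]=c['image'];o[:240,560:]=cv2.resize(s[130:230,260:360],(240,240),interpolation=cv2.INTER_CUBIC);cv2.imwrite('pics/w13.png',o)
E
```

```text
tool_pos: [0.7057, -0.0281, -0.0083]
force: [0.1, -1.3, 0.7]
gripper_force: 0.0
t: 26.02
tool_pos: [0.7058, -0.0282, -0.0086]
orientation: [-2.116, -2.322, 0.0]
force: [0.4, 0.1, -0.2]
opening: 0.0316
gripper_force: 7.7
t: 26.77
tool_pos: [0.7077, -0.0283, 0.0746]
orientation: [2.113, 2.319, 0.005]
force: [-0.9, 0.2, -1.4]
opening: 0.0317
gripper_force: 7.6
[ 0.70773139 -0.02833854  0.07457207] 5.326721737560083
```

View pics/w13.png

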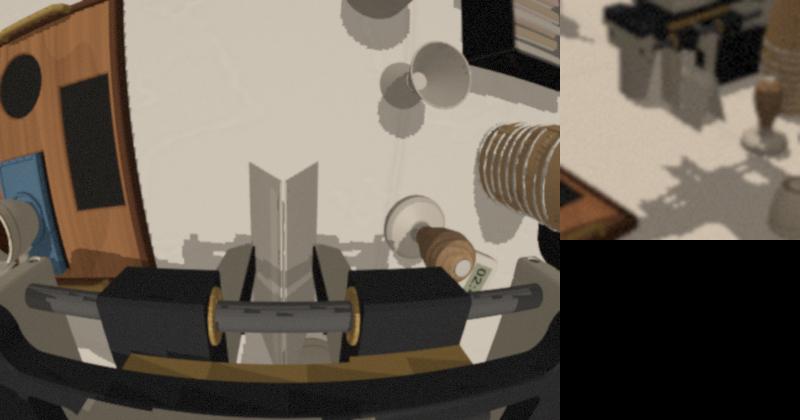

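The card hangs straight between the fingers, with far foot corners at (249,163) and (318,163). Compute its centre relative to the TCP.

```bash
python3 - <<'E'
from h import *
T=wpose();c=read_camera('wrist')
a=wray(c,T,[[249,163],[318,163]],.083);m=a.mean(0);L=T[:2,:2].T@(m-T[:2,3])
print(a,'far end in tool xy mm',L*1000,T[:3,3])
E
```

```text
[[0.68160105 0.02098883]
 [0.7190612  0.02445636]] far end in tool xy mm [51.04892321 -0.23192587] [ 0.70530512 -0.02808396  0.07079061]
```

```bash
python3 -m inch '[-20,6,0,1,20,-50,14,0,2,20,-85,23,0,3,20,-115,32,0,4,20,-140,39,0,5,20,-160,44,0,5,20,-172.5,47,0,5,20,-172.5,47,0,5,20,-172.5,47,0,5,20,-172.5,47,0,5,20]'|grep pos; python3 -m inch '[0,0,-20,0,20,0,0,-40,0,20,0,0,-55,0,20,0,0,-63,0,20,0,0,-67,0,20,0,0,-67,0,20,0,0,-67,0,20,0,0,-67,0,20]'|egrep 'pos|force'; python3 -m inch '[0,0,-1,0,20,0,0,-2,0,20,0,0,-2.5,0,20,0,0,-2.5,0,20,0,0,-2.5,0,20]'|egrep 'pos|force'
```

```text
tool_pos: [0.5337, 0.0187, 0.0711]
tool_pos: [0.5345, 0.0187, 0.0056]
force: [0.1, 0.6, -0.5]
gripper_force: 7.7
tool_pos: [0.5334, 0.0189, 0.0021]
force: [0.4, -0.2, 0.7]
gripper_force: 7.7
```

```bash
python3 -m inch '[0,0,-1,0,20,0,0,-1,0,20,0,0,-1,0,20]'|egrep 'pos|force'; python3 -m inch '[0,0,-1,0,20,0,0,-1,0,20,0,0,-1,0,20]'|egrep 'pos|force'
```

```text
tool_pos: [0.5332, 0.0189, 0.0009]
force: [0.2, 0.4, -0.5]
gripper_force: 7.7
tool_pos: [0.5335, 0.0188, 0.0002]
force: [-1.0, 0.6, 1.4]
gripper_force: 8.0
```

```bash
python3 -m inch '[0,0,0,0,36,0,0,0,0,38,0,0,0,0,42,0,0,0,0,50,0,0,0,0,50,0,0,0,0,50]'|egrep 'pos|force|open'; python3 -m inch '[0,0,15,0,50,0,0,35,0,60,0,0,70,0,80,0,0,110,0,100,0,0,145,0,100,0,0,175,0,100,0,0,185,0,100,0,0,185,0,100,0,0,185,0,100]'|egrep 'pos|t:'; python3 - <<'E'
from h import *
T=wpose();c=read_camera('wrist');im=c['image'];cv2.imwrite('pics/a1.png',im);print(T[:3,3])
H,S,V=cv2.split(cv2.cvtColor(im,cv2.COLOR_BGR2HSV))
p=wproj(c,T,[.5327,.0202,.03])[0];print(p)
m=((S<60)&(V>90)).astype(np.uint8)
x,y=p.astype(int);l=cv2.connectedComponents(m)[1]
w=m[y-70:y+60,x-60:x+60]
n,l,st,ce=cv2.connectedComponentsWithStats(w)
for i in range(1,n):
    if st[i][4]>150: print(st[i]+[x-60,y-70,0,0,0],ce[i]+[x-60,y-70])
print(wproj(c,T,[[.4387,.078,.009]]))
E
```

```text
tool_pos: [0.5333, 0.0189, -0.0]
force: [0.6, -0.4, -0.7]
opening: 0.0463
gripper_force: 0.0
t: 30.58
tool_pos: [0.5334, 0.0189, 0.1846]
[0.53343834 0.01885704 0.18464305]
[283.15808181 190.35314326]
[ 318  120   25  130 3047] [330.77190679 185.37676403]
[ 266  143   36  103 3196] [283.37546934 190.4189612 ]
[[210.01829939 123.08563711]]
```

The card measures as standing in its seat (centre px 283,190, as predicted). Now the glass.

```bash
python3 -m inch '[12,30,0,0,100,26,70,0,0,100,41,110,0,0,100,55,150,0,0,100,70,190,0,0,100,84,228,0,0,100,93,252,0,0,100,97,263,0,0,100,97,263,0,0,100,97,263,0,0,100]'|grep pos; python3 -m inch '[0,0,0,0,100,0,0,0,0,100,0,0,0,0,100]'|grep pos; python3 - <<'E'
from h import *
T=wpose();c=read_camera('wrist');im=c['image'].astype(int);cv2.imwrite('pics/a2.png',c['image']);print(T[:3,3],np.degrees(np.arctan2(T[1,1],T[0,1])))
t=im[:,:,1]-im[:,:,2]   # G-R
print('table',im[60,283],'mid',im[190,283],im[180,283],im[215,283])
m=(t>3).astype(np.uint8);m=cv2.medianBlur(m,5)
n,l,st,ce=cv2.connectedComponentsWithStats(m)
for i in range(1,n):
    if st[i][4]>300: print(st[i],ce[i])
a=np.array([.630,.282])
for z in (0,.072): print(z,wproj(c,T,[.630,.282,z]),wproj(c,T,[.630+.03,.282,z]))
E
```

```text
tool_pos: [0.6289, 0.2817, 0.1815]
tool_pos: [0.6303, 0.2805, 0.1849]
[0.63026787 0.28051078 0.18492524] 10.243782262641627
table [151 165 173] mid [131 145 146] [134 147 146] [ 97 109 110]
0 [[283.67223404 185.05677452]] [[308.85241046 189.55512957]]
0.072 [[283.76713322 199.11369889]] [[314.58850631 204.54494768]]
```

```bash
python3 - <<'E'
from h import *
T=wpose();c=read_camera('wrist');im=cv2.GaussianBlur(c['image'],(5,5),0).astype(int);print(T[:3,3])
t=im[:,:,1]-im[:,:,2]
w=t[120:245,225:345]
for th in (-6,-5,-4,-3):
    m=(t>th).astype(np.uint8);m[:, :200]=0;m[:,370:]=0;m[:100]=0;m[245:]=0
    m=cv2.morphologyEx(m,cv2.MORPH_OPEN,np.ones((3,3)))
    n,l,st,ce=cv2.connectedComponentsWithStats(m)
    i=1+np.argmax(st[1:,4]);print(th,st[i],ce[i])
m=(t>-5).astype(np.uint8)
for r in range(140,246,6): print(r,''.join('#' if v else '.' for v in m[r,220:350:2]))
def sil(cx,cy):
    P=[]
    for z,r in((0,.025),(.02,.027),(.072,.031)):
        a=np.linspace(0,6.28,60);P.append(wproj(c,T,np.c_[cx+r*np.cos(a),cy+r*np.sin(a),0*a+z]))
    P=np.vstack(P);return P.min(0).round(1),P.max(0).round(1)
print(sil(.630,.282))
E
```

```text
[0.63038211 0.28068751 0.18519876]
-6 [ 253  165   65   65 3226] [284.76038438 197.51425914]
-5 [ 254  165   63   65 3144] [284.77417303 197.46882952]
-4 [ 254  166   63   63 3062] [284.83899412 197.44023514]
-3 [ 255  166   60   63 2738] [283.98283419 197.78341855]
140 .................................................................
146 .................................................................
152 .................................................................
158 .................................................................
164 .................................................................
170 .........................###############.........................
176 ......................######################.....................
182 ...................############################..................
188 ..................##############################.................
194 .................################################................
200 .................################################................
206 ..................##############################.................
212 ...................############################..................
218 .....................########################....................
224 ........................##################.......................
230 .................................................................
236 .................................................................
242 .................................................................
(array([251.1, 163.9]), array([316. , 230.1]))
```

```bash
python3 -m inch '[0.5,1.5,-35,0,100,0.5,1.5,-70,0,100,0.5,1.5,-105,0,100,0.5,1.5,-140,0,100,0.5,1.5,-165,0,100,0.5,1.5,-180,0,100,0.5,1.5,-185,0,100,0.5,1.5,-185,0,100,0.5,1.5,-185,0,100]' 15|egrep 'pos|force'; python3 -m inch '[0,0,0,0,50,0,0,0,0,50,0,0,0,0,50,0,0,0,0,50,0,0,0,0,50,0,0,0,0,50,0,0,0,0,50,0,0,0,0,50]' 15; python3 -m inch '[0,0,2,0,50,0,0,5,0,50,0,0,15,0,50,0,0,35,0,50,0,0,60,0,50,0,0,80,0,50,0,0,80,0,50,0,0,80,0,50]'
```

```text
tool_pos: [0.6322, 0.2837, 0.002]
force: [0.4, -0.1, 0.3]
gripper_force: 0.0
t: 33.23
tool_pos: [0.6311, 0.2835, 0.0004]
orientation: [2.012, 2.412, 0.001]
force: [0.2, -0.1, 3.3]
opening: 0.0597
gripper_force: 15.0
t: 33.9
tool_pos: [0.6322, 0.2839, 0.0823]
orientation: [2.011, 2.411, 0.005]
force: [-0.9, -0.2, -1.7]
opening: 0.0595
gripper_force: 15.0
```

```bash
python3 -m inch '[-15,-16,0,0,50,-40,-43,0,0,50,-67,-71,0,0,50,-94,-100,0,0,50,-121,-129,0,0,50,-147,-156,0,0,50,-169,-179,0,0,50,-184,-195,0,0,50,-192,-204,0,0,50,-192,-204,0,0,50]'|grep pos; python3 -m inch '[0,0,0,0,50,0,0,0,0,50,0,0,0,0,50,0,0,0,0,50]'|grep pos; python3 -m inch '[0,0,-25,0,50,0,0,-45,0,50,0,0,-58,0,50,0,0,-64,0,50,0,0,-67,0,50,0,0,-67,0,50,0,0,-67,0,50,0,0,-67,0,50]'|egrep 'pos|force'
```

```text
tool_pos: [0.436, 0.0778, 0.078]
tool_pos: [0.4391, 0.0799, 0.0798]
tool_pos: [0.4399, 0.0795, 0.0142]
force: [0.4, -0.6, -1.6]
gripper_force: 15.0
```

```bash
python3 -m inch '[0,0,-1,0,50,0,0,-2,0,50,0,0,-3,0,50,0,0,-3,0,50,0,0,-3,0,50]'|egrep 'pos|force'; python3 -m inch '[0,0,-1,0,50,0,0,-1,0,50,0,0,-1,0,50]'|egrep 'pos|force'; python3 -m inch '[0,0,-0.5,0,50,0,0,-0.5,0,50,0,0,-0.5,0,50]'|egrep 'pos|force'
```

```text
tool_pos: [0.4388, 0.0793, 0.01]
force: [-0.0, -0.4, -1.9]
gripper_force: 15.0
tool_pos: [0.4391, 0.0793, 0.0093]
force: [-0.8, -0.3, 2.4]
gripper_force: 15.0
tool_pos: [0.4392, 0.0794, 0.0093]
force: [-3.1, 0.5, 6.1]
gripper_force: 15.0
```

Glass is on the seat floor. Release, rise, and check its position.

```bash
python3 -m inch '[0,0,0.5,0,66,0,0,0.5,0,70,0,0,0.5,0,76,0,0,0.5,0,82,0,0,0.5,0,82,0,0,0.5,0,82]'|egrep 'pos|force|open'; python3 -m inch '[0,0,30,0,82,0,0,60,0,90,0,0,100,0,100,0,0,135,0,100,0,0,160,0,100,0,0,175,0,100,0,0,175,0,100,0,0,175,0,100]'|egrep 'pos|t:'; python3 - <<'E'
from h import *
T=wpose();c=read_camera('wrist');im=cv2.GaussianBlur(c['image'],(3,3),0).astype(int);cv2.imwrite('pics/a3.png',c['image']);print(T[:3,3])
a=np.linspace(0,6.28,72)
# rim: brightness edge profile; score = mean radial gradient on projected rim circle over centre offsets printed coarse
S=cv2.cvtColor(c['image'],cv2.COLOR_BGR2HSV)[:,:,1].astype(int)
for r in range(130,240,5): print(r,' '.join('%3d'%v for v in S[r,240:330:4]))
P=wproj(c,T,np.c_[.4388+.031*np.cos(a),.078+.031*np.sin(a),0*a+.081]);print('exp rim',P.min(0),P.max(0))
E
```

```text
tool_pos: [0.4387, 0.0794, 0.0089]
force: [-0.6, -0.3, 0.2]
opening: 0.0766
gripper_force: 0.0
t: 37.82
tool_pos: [0.4395, 0.0794, 0.1845]
[0.43947425 0.07938479 0.18451779]
130  28  28  28  27  28  28  28  28  28  27  27  27  27  28  28  28  28  28  29  28  28  29  27
135  28  28  27  27  28  28  26  28  28  28  28  28  28  28  27  30  29  28  27  28  28  27  29
140 143 147 142 137 141 143 143 146 139 137 134 135 134 136 138 138 138 136 137 135 138 139 138
145 144 145 144 140 159 155 142 152 145 143 142 145 140 141 134 145 138 138 138 138 141 136 134
150 141 144 144 141 146 140 138 145 141 141 149 143 145 148 148 147 144 145 136 145 146 141 147
155 145 140 138 141 142 137 140 143 142 135 139 141 143 144 144 141 138 141 139 140 140 140 138
160 144 138 146 138 141 138 142 146 142 143 141 145 144 145 145 139 142 137 141 144 145 142 142
165 140 141 139 139 143 140 139 133  50  30  35  47  51  36 131 145 142 140 141 144 139 140 137
170 141 142 146 147 144 138  87  54  24  28  26  24  28  27  47  46 145 141 141 140 138 140 141
175 140 141 143 141 142  61  20  27  21  23  23  24  25  23  2
[... 549 characters left out ...]
  23  23  24  28  26  23  26  26  30  72  82  88 140 142 142
210 139 135 143  59  74  69  45  21  28  32  26  24  30  32  29  34  67  69  69 124 137 142 142
215 140 143 145 103  71  71  69  63  37  30  31  22  38  36  56  61  72  77  59 141 139 139 147
220 138 143 141 145  66  69  68  63  61  63  65  67  70  66  68  60  73  63 129 136 138 141 144
225 137 142 141 138 144  75  67  58  64  64  65  64  65  68  65  70  61 119 142 140 143 144 146
230 141 139 145 145 144 148 111  58  65  62  64  68  66  66  58  78 140 138 145 143 140 147 139
235 147 142 145 140 145 140 145 141 138 120  94  83 106 121 142 142 144 137 144 143 141 160 141
exp rim [249.15335475 171.1154893 ] [315.94992123 235.93277343]
```

The glass stands at about (439.6, 78.6). On to the spoon.

```bash
python3 -m inch '[10,-25,0,0,100,25,-60,0,1,100,40,-98,0,2,100,55,-136,0,3,100,71,-174,0,4,100,87,-212,0,5,100,103,-250,0,6,100,118,-288,0,7,100,134,-326,0,8,100,148,-360,0,8,100]'|grep pos; python3 -m inch '[5,-12,0,0,100,7,-17,0,0,100,7,-17,0,0,100,7,-17,0,0,100,7,-17,0,0,100,7,-17,0,0,100]'|grep pos; python3 - <<'E'
from h import *
T=wpose();c=read_camera('wrist');im=c['image'];cv2.imwrite('pics/a4.png',im);print(T[:3,3],np.degrees(np.arctan2(T[1,1],T[0,1])))
P=wproj(c,T,[[.5932,-.2979,.005],[.5727,-.2364,.005],[.6137,-.359,.005]]);print(P)
g=cv2.cvtColor(im,cv2.COLOR_BGR2GRAY)
for r in range(95,250,5): print(r,' '.join('%3d'%v for v in g[r,258:312:2]))
E
```

```text
tool_pos: [0.5861, -0.2825, 0.1807]
tool_pos: [0.5938, -0.2962, 0.1841]
[ 0.59376419 -0.29615897  0.1840899 ] 18.409042178319776
[[282.77332577 188.64537768]
 [282.68290297 132.10481777]
 [282.9741466  241.24758719]]
95 171 173 171 171 173 173 172 172 173 173 173 173 174 173 173 173 172 172 174 173 172 174 173 174 174 172 174
100 170 171 172 171 171 170 170 172 171 173 172 171 171 173 175 173 173 172 175 173 172 173 173 173 174 172 172
105 169 168 169 168 169 170 173 170 171 169 171 170 171 171 172 171 172 172 173 172 172 173 174 171 173 172 172
110 171 172 175 171 173 172 170 170 170 169 170 168 170 171 172 171 169 170 169 170 168 170 170 172 173 171 173
115 174 173 172 173 175 172 173 173 172 173 172 173 171 174 171 169 171 169 170 169 171 172 171 172 172 169 171
120 172 171 172 172 174 173 174 175 173 173 174 174 174 175 175 173 172 172 173 174 172 171 172 169 169 168 168
125 175 173 174 175 174 174 174 173 173 173 173 174 173 173 173 175 174 174 174 173 172 172 174 173 174 174 172
130 173 174 175 176 176 173 176 176 175 176 173 177 172 172 171 174 173 172 171 173 171 173 173 175 
[... 1887 characters left out ...]
 173 174 173 174 172 175 173
220 173 173 175 174 173 173 172 173 174 173 174 174 165 141 146 145 146 171 173 172 173 173 174 173 173 174 173
225 174 172 174 173 174 171 172 174 176 174 174 174 167 140 144 147 142 167 174 174 173 175 174 173 172 174 174
230 173 172 174 174 174 173 171 172 172 174 174 172 166 143 145 146 144 158 173 174 174 173 173 175 173 173 146
235 122 140 135 128 142 127 130 146 156 143 150 140 137 125 118 125 118 128 137 131 143 128 140 138 122 138 136
240 117 120 119 119 123 128 130 133 140 129 123 131 124 123 122 105 117 124 123 132 122 130 128 134 137 129 117
245 118 118 120 120 116 121 126 139 123 138 129 127 140 139 128 140 125 139 136 130 138 128 136 136 123 130 118
```

```bash
python3 -m inch '[1.8,-2.6,-35,2.6,80,1.8,-2.6,-70,2.6,60,1.8,-2.6,-110,2.6,60,1.8,-2.6,-150,2.6,60,1.8,-2.6,-180,2.6,60,1.8,-2.6,-193,2.6,60,1.8,-2.6,-197,2.6,60,1.8,-2.6,-197,2.6,60,1.8,-2.6,-197,2.6,60]' 8|egrep 'pos|force'; python3 -m inch '[0,0,-2,0,60,0,0,-4,0,60,0,0,-5,0,60,0,0,-5,0,60,0,0,-5,0,60]'|egrep 'pos|force'; python3 -m inch '[0,0,0,0,5,0,0,0,0,5,0,0,0,0,5,0,0,0,0,5,0,0,0,0,5,0,0,0,0,5,0,0,0,0,5,0,0,0,0,5]' 8
```

```text
tool_pos: [0.5974, -0.301, -0.0102]
force: [0.2, -0.7, 0.0]
gripper_force: 0.0
tool_pos: [0.5958, -0.3004, -0.0176]
force: [0.4, 0.4, -0.2]
gripper_force: 0.0
t: 41.08
tool_pos: [0.5957, -0.3002, -0.018]
orientation: [1.781, 2.588, 0.0]
force: [-0.5, -0.1, 0.2]
opening: 0.0189
gripper_force: 8.0
```

```bash
python3 -m inch '[0,0,5,0,5,0,0,20,0,5,0,0,50,0,5,0,0,85,0,5,0,0,115,0,5,0,0,125,0,5,0,0,125,0,5,0,0,125,0,5]'; python3 -m inch '[-8,20,0,0,5,-21,50,0,0,5,-36,88,0,0,5,-52,126,0,0,5,-68,164,0,0,5,-83,202,0,0,5,-99,240,0,0,5,-115,278,0,0,5,-130,316,0,0,5,-143,347,0,0,5]'|egrep 'pos|force'; python3 -m inch '[-8,20,0,0,5,-12,28,0,0,5,-13,31,0,0,5,-13,31,0,0,5,-13,31,0,0,5,-13,31,0,0,5,-13,31,0,0,5]'; python3 - <<'E'
from h import *
T=wpose();c=read_camera('wrist');im=c['image'];print(T[:3,3],np.degrees(np.arctan2(T[1,1],T[0,1])))
P=wproj(c,T,(T@np.array([[.065,0,-.018,1],[.0663,0,-.018,1]]).T).T[:,:3]);print('expected bowl end px',P)
g=cv2.cvtColor(im,cv2.COLOR_BGR2GRAY)
for r in range(int(P[0,1])-25,int(P[0,1])+40,5): print(r,' '.join('%3d'%v for v in g[r,248:322:3]))
E
```

```text
t: 41.75
tool_pos: [0.5961, -0.3005, 0.108]
orientation: [1.78, 2.586, 0.0]
force: [0.7, -0.7, 0.3]
opening: 0.0189
gripper_force: 8.0
tool_pos: [0.4494, 0.0489, 0.1044]
force: [0.2, -0.0, 0.1]
gripper_force: 8.0
t: 43.17
tool_pos: [0.44, 0.0767, 0.1069]
orientation: [-1.783, -2.586, 0.001]
force: [0.1, 0.2, -0.7]
opening: 0.019
gripper_force: 8.0
[0.44000821 0.07671972 0.10686928] 20.833427657265354
expected bowl end px [[284.35659988 137.84928718]
 [284.35545539 135.36967508]]
112 213 212 214 215 216 214 214 214 215 213 214 214 213 215 213 213 215 214 215 213 215 215 214 214 213
117 213 215 215 215 215 213 215 215 213 215 216 214 214 215 215 216 213 214 214 214 213 215 214 215 214
122 214 216 215 214 215 213 213 213 213 215 215 214 216 215 214 215 214 216 214 215 215 213 215 215 214
127 214 213 213 214 213 213 213 215 214 215 214 214 213 214 214 214 213 214 215 215 213 215 213 214 214
132 103 129 155 190 205 213 214 215 215 215 215 214 214 214 215 214 214 213 213 216 213 214 215 215 215
137  78  77  80  81  76  79  78  74 151 183 174 172 171 172 179 200 214 215 214 215 215 214 214 214 214
142 120  94  92  86  67  64 107 177 175 174 174 173 175 173 172 175 176 140 115 120 144 178 195 209 213
147 129 126 131 126 122 141 175 178 174 177 176 175 176 175 175 174 174 176 171 166 165 155 156 150 143
152 130 127 130 123 122 173 177 176 177 178 180 179 180 178 177 177 175 174 172 113 114 124 135 142 151
157 125 124 132 119 159 175 178 179 180 181 181 182 182 180 180 180 176 176 175 160  93  92  87  95  92
162 126 128 126 122 177 176 179 179 181 184 183 186 184 185 181 179 179 176 175 173 132 124 131 137 138
167 122 127 123 137 175 176 179 180 182 185 188 187 188 189 185 183 181 178 175 175 147 126 132 139 134
172 121 127 120 143 178 177 182 183 184 187 191 191 192 193 189 185 182 179 179 175 162 130 135 136 134
```

Spoon held, its bowl end where expected, and its middle within 1 mm of the glass axis. Lower onto the rim.

```bash
python3 -m inch '[0,1,-20,0,5,0,1,-32,0,5,0,1,-38,0,5,0,1,-40,0,5,0,1,-40,0,5,0,1,-40,0,5,0,1,-40,0,5]'|egrep 'pos|force'; python3 -m inch '[0,0,-1,0,5,0,0,-2,0,5,0,0,-3,0,5,0,0,-3,0,5,0,0,-3,0,5]'|egrep 'pos|force';python3 -m inch '[0,0,-1,0,5,0,0,-1,0,5,0,0,-1,0,5]'|egrep 'pos|force'
```

```text
tool_pos: [0.4404, 0.0787, 0.0679]
force: [0.2, 0.1, -0.6]
gripper_force: 8.0
tool_pos: [0.4396, 0.0788, 0.064]
force: [-0.8, 0.6, -0.1]
gripper_force: 8.0
tool_pos: [0.4398, 0.0787, 0.0631]
force: [-0.5, -0.5, 1.0]
gripper_force: 8.0
```

```bash
python3 -m inch '[0,0,-0.5,0,5,0,0,-0.5,0,5,0,0,-0.5,0,5]'|egrep 'pos|force'; python3 -m inch '[0,0,0,0,22,0,0,0,0,24,0,0,0,0,28,0,0,0,0,34,0,0,0,0,40,0,0,0,0,40]'|egrep 'pos|force|open'; python3 -m inch '[0,0,10,0,40,0,0,25,0,40,0,0,50,0,40,0,0,80,0,60,0,0,110,0,80,0,0,120,0,100,0,0,120,0,100,0,0,120,0,100,0,0,120,0,100]'|egrep 'pos|t:'; python3 - <<'E'
from h import *
T=wpose();c=read_camera('wrist');im=c['image'];print(T[:3,3])
m=np.array([.4395,.0785]);ax=T[:2,0]
P=wproj(c,T,[[*(m+.065*ax),.083],[*m,.083],[*(m-.03*ax),.083]]);print('expected bowl end, mid',P)
g=cv2.cvtColor(im,cv2.COLOR_BGR2GRAY)
for r in range(int(P[0,1])-15,int(P[2,1])+10,6): print(r,' '.join('%3d'%v for v in g[r,248:322:3]))
E
```

```text
tool_pos: [0.4399, 0.0788, 0.0628]
force: [-0.5, -0.4, 3.7]
gripper_force: 8.0
tool_pos: [0.4395, 0.0787, 0.0624]
force: [0.2, -0.4, 1.1]
opening: 0.0364
gripper_force: 0.0
t: 45.97
tool_pos: [0.4387, 0.0787, 0.1809]
[0.43872074 0.07870137 0.18089213]
expected bowl end, mid [[284.87097592 132.99169464]
 [284.87023872 205.16111417]
 [284.85555107 236.32400559]]
117 210 210 209 210 211 210 214 213 212 212 212 210 211 211 211 211 212 210 211 212 212 212 211 211 212
123 212 211 212 214 215 213 213 211 211 211 211 213 213 211 211 211 211 211 212 212 212 212 212 213 212
129 206 212 211 212 212 212 211 213 211 211 213 211 209 209 210 210 213 213 212 211 211 211 211 210 213
135  72  73  79  77  72  73  77  99 129 170 173 172 169 170 172 185 212 212 211 212 212 212 212 212 211
141 115 118 125 113  99 104  80  69 131 172 173 177 175 174 172 172 167 129 132 139 168 189 205 208 210
147 113 120 128 125 128 124 117 134 172 176 178 181 181 181 177 174 172 144 134 141 148 158 160 148 156
153 116 125 126 126 125 120 128 135 177 178 183 186 190 189 186 178 174 160 100 112  91  94  97  89  88
159 123 1
[... 850 characters left out ...]
  88  87 105 141 144 147 185 185 143 143 111  90  88  88 116 123 137 160 124
213 117 123 164 113 111 111 104  97  89  91  90 125 186 181  94  89  88  96 110 111 125 122 165 138 120
219 115 126 132 164 113 109 113 114 114 112 114 148 184 182 125 112 110 112 111 125 126 159 147 126 122
225 118 124 122 121 155 143 116 114 112 115 116 154 183 182 132 112 113 123 132 145 166 125 126 121 122
231 120 123 120 120 118 119 135 169 157 129 118 166 183 182 140 134 156 174 133  90  90  86  85  83  84
237  84  84  83  80  77  80  80  82  82  89  89 167 181 180 126  85  82  93  84  84  79  82  82  82  77
243  88 101 105 116 114 117 118 113 127 124  89 121 131 129 118 116 128 122  88  81  85  82  80  82  66
```

The spoon lies on the rim as expected. Retract, check from the top camera, and hand in.

```bash
python3 -m inch '[0,35,10,0,100,0,75,20,0,100,0,115,30,0,100,0,155,40,0,100,0,195,50,0,100,0,230,50,0,100,0,260,50,0,100,0,270,50,0,100,0,270,50,0,100]'|egrep 'pos|t:'; python3 -m inch '[0,0,0,0,100,0,0,0,0,100,0,0,0,0,100,0,0,0,0,100,0,0,0,0,100,0,0,0,0,100]'|grep pos; python3 - <<'E'
from h import *
c=read_camera('top');im=c['image'];H,S,V=cv2.split(cv2.cvtColor(im,cv2.COLOR_BGR2HSV))
def comp(m,n):
    k=np.zeros_like(m);k[218:290,212:308]=m[218:290,212:308]
    N,l,st,ce=cv2.connectedComponentsWithStats(k.astype(np.uint8))
    for i in range(1,N):
        if st[i][4]>25: print(n,st[i],ce[i].round(1),(ray(c,ce[i],.03)*1000).round(0))
comp(((S<70)&(V>80)).astype(np.uint8),'white')
comp(((H>92)&(H<125)&(S>70)).astype(np.uint8),'blue')
comp((V<70).astype(np.uint8),'dark')
E
```

```text
t: 46.77
tool_pos: [0.4383, 0.3502, 0.2301]
tool_pos: [0.44, 0.3481, 0.2328]
white [ 212  218   96   72 2546] [257.5 254.1] [[480.  16.]]
white [240 230  33  17 376] [255.9 238.2] [[532.  21.]]
white [265 250  33  23 222] [283.5 260.9] [[458. -69.]]
blue [286 251   9   5  34] [290.7 252.8] [[485. -93.]]
blue [260 254  14  20 156] [265.3 263.9] [[448. -10.]]
blue [288 261   9   8  48] [292.5 265. ] [[445. -98.]]
dark [241 228  34  21  75] [261.8 240.8] [[523.   2.]]
dark [272 255  13  13 143] [277.9 261.1] [[458. -51.]]
dark [241 265   8  12  27] [245.9 270.9] [[425.  53.]]
```

```bash
python3 -c "
from plant import job
print(job.close_job())"
```

```text
the job is handed in; nothing more can be done
None
```

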